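# Hang the nail clipper in the shower organizer

### The job

Put the nail clipper away in the sage shower organizer: pull the bifold door by its upright handle until both panels are folded fully back, then push the clipper's eye in past the sprung gate of the snap hook inside, and let go so that the clipper hangs from the closed hook. Leave the door folded open and leave the soap dish, tube and comb where they are.

Things in the scene. Friction and masses are not known exactly. Their poses are not given: they have to be found in the camera images.
- organizer: Fixed sage plastic box, open top, 133 deep (x), 254 wide (y), 190 mm high. Origin: centre of underside; x points from door to back, y left as seen facing the door, z up. Bifold door in the plane x = -60 mm; 8 mm side walls at y = +-123; low back wall (80 mm) with a 40 mm wide column for the hook, inner face x = +60. Track rails under the door up to z = 18. All mm below are in this frame.
- door_fold (a joint): Bifold door angle t, rad: 0 closed, 1.40 fully folded back (stop). The inner panel turns about door_pivot, its free edge coming out to -x; the lead panel, hinged there, turns back by as much, its far edge sliding along the track towards the pivot. Pull's axis: x = -60 - 90 sin t - 36 cos t, y = 115 - 140 cos t - 36 sin t. Light friction (0.04 Nm), stays where left; may start ajar.
- door_pivot (a point): Fixed vertical hinge axis of the door, front left corner of the organizer (x = -60, y = 115, z = 100 mm). Two equal panels, each 115 mm wide and 8 mm thick, from z = 22 to 187 mm.
- pull_grip (a point): Grip point of the door's handle: an upright round steel post, 14 mm diameter, z = 144 to 200 mm, free at the top; this point is on its axis at z = 174. It stands 36 mm off the lead panel's mid-plane, 25 mm from the fold, on a 10 mm thick bracket at its foot (z = 141 to 151). It turns with the lead panel: by t counter-clockwise from above.
- hook_mouth (a point): Point on the closed gate 8 mm below its upper end (x = -35, y = -40, z = 172). Push the far rim of the level eye along +x at this height (+-4 mm): the gate swings in and down until the rim passes over its end, about 24 mm beyond the gate plane (free depth to about 38 mm). It then springs up through the eye and shuts as the eye is drawn back about 15 mm or let go.
- hook_inside (a point): Middle of the hook's lower arm, where the eye hangs (x = -12.5, y = -40, z = 150). The steel snap hook is an upright loop of 5 mm bar in the x-z plane: lower arm z = 150, upper arm z = 191, back bar x = +10, on the front (x = -35) a short nose down to z = 183 above the gate.
- hook_gate (a joint): Sprung gate of the snap hook, a straight 5 mm bar 30 mm long pivoted at its foot (z = 150 mm): 0 closed (cannot swing outwards), up to 1.25 rad swung inwards and down. Needs 1 to 3 N near its end.
- clipper: Silver nail clipper lying flat on the ledge, about 55 g. Body 80 mm long (x), 16 mm wide (y), 12 mm thick (z). Origin: centre of the body's underside; the cutting jaws are at its -x end and the hanging eye is at its +x end.
- clipper_eye (a point): Centre of the clipper's rigid round eye, 62 mm from the clipper's origin along its +x and 6 mm above its underside. The eye lies in the clipper's x-y plane: hole 20 mm, outside 28 mm diameter, 4 mm round bar, on a 5 mm neck.
- soap_dish: White ceramic soap dish with a bar of soap, 120 x 85 mm, 28 mm high. Origin: centre of the underside. Bystander.
- tube: Closed grey plastic tube with a white cap, about 165 mm long, 36 mm wide, lying. Origin: under its middle. Bystander.
- comb: Black plastic comb, 170 x 32 x 5 mm, lying flat. Origin: centre of the underside. Bystander.

How it is judged (in metres and radians):
On the way, in this order (a step that is already met when the one before it is completed fails the run):
1. the bifold door is folded back (door_fold over 1.15 rad), the clipper not yet on the hook (value of joint door_fold above 1.15 rad and distance between clipper_eye and hook_inside above 0.05 m), for 0.2 s.
2. the clipper's eye is inside the snap hook (distance between clipper_eye and hook_inside below 0.04 m and x of clipper_eye in the frame of organizer above -0.045 m), for 0.1 s.
At the end, for the whole second after the job is handed in: The door is folded back (door_fold over 1.1 rad); the clipper hangs by its eye from the snap hook, within 45 degrees of plumb and at most swaying (under 0.3 m/s), with the eye's centre within 32 mm of the middle of the hook's lower arm; the gate is shut (under 0.2 rad) (value of joint door_fold above 1.1 rad and value of joint hook_gate below 0.2 rad and distance between clipper_eye and hook_inside below 0.032 m and x of clipper_eye in the frame of organizer above -0.047 m and height (world z) of clipper above 0.05 m and angle between the x axis of clipper and the z axis of organizer, either way round below 0.785 rad and linear speed of clipper below 0.3 m/s); the robot touches nothing.
It fails at once if the soap dish is moved more than 30 mm (distance of soap_dish from where it was at the start of the episode above 0.03 m).
It fails at once if the tube is moved more than 30 mm (distance of tube from where it was at the start of the episode above 0.03 m).
It fails at once if the comb is moved more than 30 mm (distance of comb from where it was at the start of the episode above 0.03 m).
It also fails if it takes over 67 s, if anything falls off the work surface, if the arm or the gripper's body presses on something with over 40 N, if the wrist force passes 120 N, or if a joint passes its speed limit or range.

### The arm

A 6-joint arm with a two-finger parallel gripper is mounted at the origin on the work surface. World frame = base frame: x ahead of the robot, y to its left, z up, the work surface at z = 0. Lengths are in mm, angles in rad, forces in N, time in s.
With the tool pointing down it reaches from about 350 to 875 mm from the base axis. Payload 4.2 kg.
Tool frame: the origin (TCP) lies on the centre line of the jaws, within the pads' length; the fingertips stand 22 mm ahead of it and the grasp point (between the pads) lies 3 mm ahead of it (arm.nose_length is the distance from the TCP to the fingertips, in mm); z points along the fingers, x is the direction in which the jaws open and shut, and the axes are right-handed (so a half turn about z gives the same grasp; the last joint's range is limited). The gripper opens to 85 mm and grips with 20 to 120 N. Pads are 22 mm wide; open, the fingers measure 114 mm over their backs; the gripper's body (76 mm by 85 mm) begins 54 mm behind the grasp point. The pads swing forward as they close: fully open they stand 13 mm farther back than shut.
Start: joints at [1.444, 0.385, 0.008, 0, -1.194, -0.259], TCP at [235.155, 579.052, 253.312] pointing down, gripper open.
Joint ranges: [-3.14, 3.14], [-1.21, 2.06], [-1.07, 1.41], [-3.16, 2.05], [-2.99, -0.16], [-3.1, 3.1]. Speed limits (rad/s): [2.79, 2.79, 3.14, 3.14, 3.14, 3.14].

### API

Orientations are given as a unit quaternion [x, y, z, w].
In Python, from bench import telemetry, get_image, workorder, nets, arm gives the robot as it stands.
- The arm moves only by the tool apply_moves, never from a script. Its argument "steps" is a list of rows, each an object with "hand": the opening, from 0 (shut) to 1 (fully open); "xyz": the shift along the tool's x, y, z in cm, a list of three; "delta_rot": the turn, a rotation vector about the tool's x, y, z in rad, a list of three. In form: [{"hand": hand, "xyz": [x, y, z], "delta_rot": [wx, wy, wz]}, ...]. A call has 1 to 12 rows; each row is the pose to reach, as a shift and turn from the pose commanded when the call began, along the tool's axes at that moment; what a row does not reach only later rows make up. A row lasts 1/12 s, in which the tool goes at most 41.7 mm and 7.16 degrees, less where a joint would pass 70% of its speed; a pose out of reach is approached as far as the arm can. A call with a gripper value outside its range is refused whole. The fingers move at their own pace and stop on an object; the grip force is fixed at half the most. Time passes only in rows, so rows that repeat a pose let the fingers close. It gives the time, the measured TCP pose, the force and the opening at its end, in the units of the state.
- telemetry.read_state(): the state, without advancing time (a new reading comes with each control period).
- get_image(name): name is "side" or "top" or "wrist"; returns a dict with "frame" (420x560x3 uint8, blue, green, red), "fx", "fy", "cx", "cy" (pixels), "origin" and "orientation" of the camera in the world. Camera axes: x right, y down, z forward; pixel columns grow to the right and rows downward; lengths in mm; the calibration is good to about 2 mm. A picture is of the moment at which its call begins. There is no depth.
- workorder.job_done(): hands the job in, once; it reports no verdict.
Trained networks look in a picture, given as the dict that the camera call returned (one of the last four; its "shot" number tells which), for a name from the list of things; names that differ only in an ending like _2 or _b are one class to them, and where a whole thing is asked for, a point or a joint stands for the part that bears it (a point fixed in the world has none). Each returns a list of dicts, best first, with "confidence" (0 to 1); they miss things now and then, are a little off and sometimes report something else, mostly with a low value. They report only what shows in the picture. A call takes as long as a camera call.
- nets.recognise(picture, label): "xyz" ([x, y, z] in mm, in world coordinates, good to about 4 mm: the middle of the surface that is visible of it).
- nets.outline_of(picture, label): "pixels" (420x560 bool, what is visible of it).
- nets.pinpoint(picture, label): "xyz" ([x, y, z] in mm, in world coordinates, good to about 4 mm: a listed point, or the origin of a listed thing).
The state is a dict: "clock": time; "joints": joint angles; "joint_vel": joint speeds; "joint_efforts": joint torques, N m; "position": TCP position; "ee_rot": TCP orientation; "contact_force": force on the tool from outside, world axes, zero at the start; "wrist_torque": the same for the moment, N m; "gripper_width": finger opening in mm.
Only numpy, scipy, OpenCV 4.12 (cv2) and the standard library are available. Lean on these libraries where they do the work, as an engineer would, in place of code of your own. Each camera call takes 0.05 s, during which the arm holds its last target.

## Working session

There is one attempt and no reset: what is moved stays moved. The work goes in short steps, Python scripts to look and compute and a tool call to move; the robot and the scene stay as the last step left them, time stands still between calls to the robot, and variables do not carry over. Pictures are saved under pics/ and viewed, and the job is handed in when it is done.

Besides the shell and the picture viewer there is one more tool, called after "Emit:" as name([rows], argument=value, ...), one row to a line, values as JSON. apply_moves: Moves the arm, as the interface text tells. Its arguments: {"type":"object","properties":{"steps":{"type":"array"}},"required":["steps"]}

```bash
mkdir -p pics; ls; python3 - <<'E'
from bench import telemetry, get_image, nets, arm
import cv2,numpy as np
print(telemetry.read_state())
for n in ["side","top","wrist"]:
    p=get_image(n); cv2.imwrite(f"pics/{n}0.png",p["frame"])
    print(n,[p[k] for k in("fx","fy","cx","cy","origin","orientation")])
    for l in ["organizer","door_pivot","pull_grip","hook_mouth","hook_inside","clipper","clipper_eye","soap_dish","tube","comb"]:
        r=nets.pinpoint(p,l)
        print(l,[(np.round(q["xyz"]),round(q["confidence"],2)) for q in r[:2]])
E
```

```text
pics
{'clock': 0.0, 'joints': array([ 1.44363768e+00,  3.85537902e-01,  6.59284031e-03, -5.01791849e-04,
       -1.19399711e+00, -2.58636839e-01]), 'joint_vel': array([ 1.24145738e-04, -8.97761826e-04,  9.43544186e-05, -1.25984600e-03,
        8.44519653e-04,  9.07413518e-04]), 'joint_efforts': array([-1.04286278e-04, -3.92285943e+01,  1.88402259e+01,  4.18636411e+00,
       -4.56016656e-03,  9.88057636e-08]), 'position': array([234.9397964 , 578.56628598, 252.21947171]), 'ee_rot': array([-5.58359855e-01,  8.29598136e-01, -6.53165767e-04, -8.82564907e-04]), 'contact_force': array([ 0.17126953, -0.45540565,  0.31679238]), 'wrist_torque': array([-0.0529843 , -0.0134357 ,  0.03643893]), 'gripper_width': 85.85340090100168}
side [465.4270991175255, 465.4270991175255, 282.6408557660087, 212.17393644940773, array([ 426.41226048, -710.13191423, 1063.0650036 ]), array([ 0.93845825, -0.11968234,  0.04289337, -0.32114234])]
organizer [(array([638., 115.,   1.]), 0.95)]
door_pivot [(array([599., 235.,  98.]), 0.57)]
pull_grip [(array([539., 102., 171.]), 0.7)]
hook_mouth [(array([596.,  76., 171
[... 648 characters left out ...]
.]), 0.84)]
pull_grip [(array([532., 101., 175.]), 0.69)]
hook_mouth [(array([595.,  74., 165.]), 0.66)]
hook_inside [(array([620.,  73., 152.]), 0.66)]
clipper [(array([ 528., -188.,   -2.]), 0.6), (array([474., 430.,   1.]), 0.4)]
clipper_eye [(array([620.,  75., 150.]), 0.31)]
soap_dish [(array([ 738., -214.,    2.]), 0.58)]
tube []
comb [(array([468., 429.,  -0.]), 0.56)]
wrist [289.96616497239836, 289.96616497239836, 273.2256156399131, 211.31498779565914, array([299.74663523, 552.69695259, 373.9641692 ]), array([-0.55310529,  0.82163565,  0.11456333, -0.0765809 ])]
organizer []
door_pivot []
pull_grip []
hook_mouth []
hook_inside []
clipper []
clipper_eye []
soap_dish []
tube []
comb []
```

```bash
python3 - <<'E'
import cv2
for n in ["side","top"]:
    a=cv2.imread(f"pics/{n}0.png"); cv2.imwrite(f"pics/{n}0b.png",cv2.resize(a,(784,588),interpolation=cv2.INTER_CUBIC))
E
```

```text
(no output)
```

View pics/side0b.png

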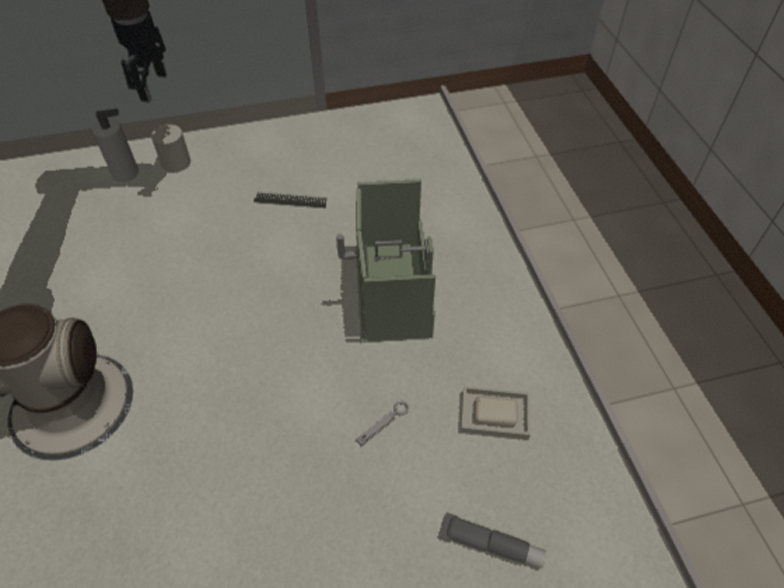

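View pics/top0b.png

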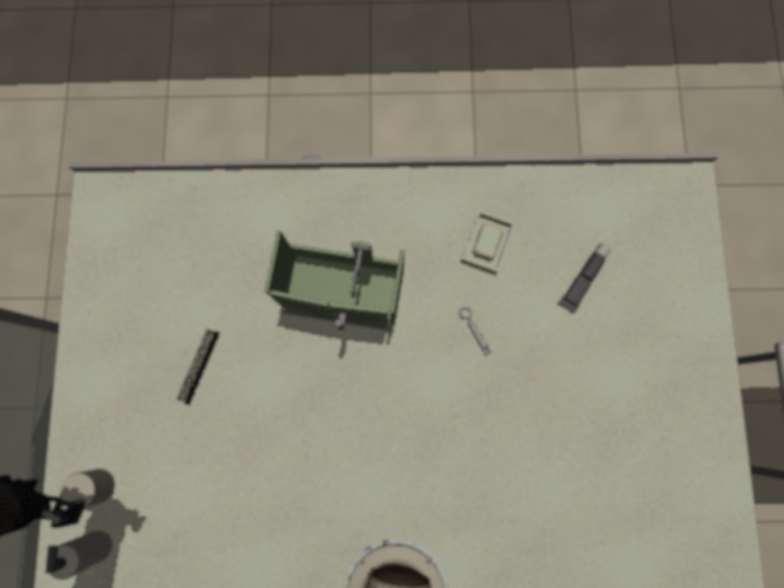

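```bash
cat > h.py <<'E'
import numpy as np
from scipy.spatial.transform import Rotation as R
from bench import telemetry, get_image, nets
def st():
    s=telemetry.read_state(); return np.array(s["position"]),R.from_quat(s["ee_rot"]),s
def rel(target, yawdeg=None, p=None, r=None):
    """shift(cm, tool axes) + rotvec to get TCP to target with tool down and tool-x at world yaw (nearest of mod 180)"""
    p0,r0,s=st(); p=p0 if p is None else p; r=r0 if r is None else r
    d=r.inv().apply(np.array(target)-p)/10
    rv=np.zeros(3)
    if yawdeg is not None:
        best=None
        for y in(yawdeg,yawdeg+180):
            a=np.radians(y); X=np.array([np.cos(a),np.sin(a),0]); Z=np.array([0,0,-1]); M=np.c_[X,np.cross(Z,X),Z]
            v=(r.inv()*R.from_matrix(M)).as_rotvec()
            if best is None or np.linalg.norm(v)<np.linalg.norm(best): best=v
        rv=best
    return np.round(d,2),np.round(rv,3)
def proj(p,X):
    c=R.from_quat(p["orientation"]).inv().apply(np.atleast_2d(X)-p["origin"])
    return np.c_[p["fx"]*c[:,0]/c[:,2]+p["cx"],p["fy"]*c[:,1]/c[:,2]+p["cy"]]
E
python3 - <<'E'
from h import *
from bench import arm
print([a for a in dir(arm) if a[0]!='_'])
for n in ["side","top"]:
  for k in range(2):
    p=get_image(n)
    for l in ["organizer","door_pivot","pull_grip","hook_mouth","hook_inside","clipper","clipper_eye"]:
        r=nets.pinpoint(p,l)
        print(n,l,[(np.round(q["xyz"]),round(q["confidence"],2)) for q in r[:1]])
print(st()[2]["clock"])
E
```

```text
['IKError', 'nose_length']
side organizer []
side door_pivot [(array([598., 234.,  99.]), 0.78)]
side pull_grip [(array([532., 101., 170.]), 0.93)]
side hook_mouth [(array([596.,  75., 170.]), 0.72)]
side hook_inside [(array([620.,  72., 152.]), 0.84)]
side clipper [(array([ 523., -190.,    0.]), 0.58)]
side clipper_eye [(array([ 581., -165.,    7.]), 0.63)]
side organizer [(array([637., 112.,  -0.]), 0.89)]
side door_pivot [(array([599., 233., 100.]), 0.66)]
side pull_grip [(array([533., 100., 172.]), 0.65)]
side hook_mouth [(array([598.,  75., 170.]), 0.94)]
side hook_inside [(array([620.,  74., 152.]), 0.96)]
side clipper [(array([ 526., -190.,    2.]), 0.66)]
side clipper_eye [(array([ 584., -164.,    6.]), 0.71)]
top organizer [(array([639., 104.,   2.]), 0.78)]
top door_pivot [(array([600., 232., 100.]), 0.78)]
top pull_grip [(array([536., 100., 174.]), 0.68)]
top hook_mouth [(array([596.,  74., 166.]), 0.68)]
top hook_inside [(array([619.,  77., 153.]), 0.89)]
top clipper [(array([ 526., -187.,   -0.]), 0.51)]
top clipper_eye [(array([ 582., -160.,    2.]), 0.66)]
top organizer [(array([637., 105.,   2.]), 0.96)]
top door_pivot [(array([604., 234., 104.]), 0.82)]
top pull_grip [(array([533., 105., 176.]), 0.94)]
top hook_mouth [(array([594.,  75., 165.]), 0.97)]
top hook_inside [(array([620.,  76., 151.]), 0.96)]
top clipper [(array([ 526., -187.,   -1.]), 0.54)]
top clipper_eye [(array([ 584., -162.,    3.]), 0.57)]
3.25
```

```bash
python3 - <<'E'
from h import *
from scipy.optimize import least_squares
L=np.array([[0,0],[-60,115],[-35,-40],[-12.5,-40]]);W=np.array([[638,109],[600.3,233.7],[596,74.8],[620.3,74]])
P=np.array([534,101.5])
def loc(t):return np.array([-60-90*np.sin(t)-36*np.cos(t),115-140*np.cos(t)-36*np.sin(t)])
def tf(v,l):
    c,s=np.cos(v[2]),np.sin(v[2]);return np.array(l)@np.array([[c,s],[-s,c]])+v[:2]
def f(v): return np.r_[(tf(v,L)-W).ravel(),tf(v,loc(v[3]))-P]
r=least_squares(f,[638,109,-.18,0.1],bounds=([0,0,-1,0],[900,300,1,1.4]));v=r.x;print(v,np.degrees(v[2]),np.round(r.fun,1))
for t in np.r_[v[3],np.linspace(.2,1.45,6)]: print(round(t,2),np.round(tf(v,loc(t)),1), np.degrees(v[2])+90+np.degrees(t))
print(rel([534,101.5,300],80)) 
E
```

```text
[ 6.38506619e+02  1.09498994e+02 -1.80736117e-01  5.95333199e-02] -10.355416697780116 [ 0.5  0.5 -0.1 -0.3  0.9  1.6 -1.3 -1.6  0.  -0.2]
0.06 [534.  101.3] 83.05559127463704
0.2 [521.9 101. ] 91.10373920483636
0.45 [504.3 106.9] 105.42768408310693
0.7 [492.6 120.6] 119.7516289613775
0.95 [487.6 141.4] 134.0755738396481
1.2 [489.7 167.9] 148.39951871791868
1.45 [498.5 198.5] 162.72346359618925
(array([ 33.  , -45.66,  -4.67]), array([-0.   ,  0.   , -0.211]))
```

Emit:
apply_moves([
  {"hand":0.5,"xyz":[33.0,-45.6,-1.2],"delta_rot":[0,0,-0.26]},
  {"hand":0.5,"xyz":[33.0,-45.6,-1.2],"delta_rot":[0,0,-0.26]},
  {"hand":0.5,"xyz":[33.0,-45.6,-1.2],"delta_rot":[0,0,-0.26]},
  {"hand":0.5,"xyz":[33.0,-45.6,-1.2],"delta_rot":[0,0,-0.26]},
  {"hand":0.5,"xyz":[33.0,-45.6,-1.2],"delta_rot":[0,0,-0.26]},
  {"hand":0.5,"xyz":[33.0,-45.6,-1.2],"delta_rot":[0,0,-0.26]},
  {"hand":0.5,"xyz":[33.0,-45.6,-1.2],"delta_rot":[0,0,-0.26]},
  {"hand":0.5,"xyz":[33.0,-45.6,-1.2],"delta_rot":[0,0,-0.26]},
  {"hand":0.5,"xyz":[33.0,-45.6,-1.2],"delta_rot":[0,0,-0.26]},
  {"hand":0.5,"xyz":[33.0,-45.6,-1.2],"delta_rot":[0,0,-0.26]},
  {"hand":0.5,"xyz":[33.0,-45.6,-1.2],"delta_rot":[0,0,-0.26]},
  {"hand":0.5,"xyz":[33.0,-45.6,-1.2],"delta_rot":[0,0,-0.26]},
])

```text
clock: 4.25
position: [500.8, 153.3, 264.5]
ee_rot: [-0.661, 0.75, -0.0, 0.0]
contact_force: [0.3, 1.4, 0.7]
gripper_width: 42.7
```

```bash
python3 - <<'E'
from h import *
print(st()[0],st()[2]["joints"],st()[2]["gripper_width"],rel([534,101.5,265],83))
E
```

```text
[500.7846212  153.25589788 264.4825279 ] [ 6.07084192e-01  2.03335750e-01 -2.21068064e-01  5.49537715e-05
 -1.14540342e+00  8.38203428e-01] 42.745165028434556 (array([ 4.72, -3.94, -0.05]), array([-0.001,  0.001, -0.003]))
```

Emit:
apply_moves([
  {"hand":0.5,"xyz":[4.7,-3.9,0],"delta_rot":[0,0,0]},
  {"hand":0.5,"xyz":[4.7,-3.9,0],"delta_rot":[0,0,0]},
  {"hand":0.5,"xyz":[4.7,-3.9,0],"delta_rot":[0,0,0]},
  {"hand":0.5,"xyz":[4.7,-3.9,0],"delta_rot":[0,0,0]},
])

```text
clock: 4.58
position: [533.2, 102.5, 263.7]
ee_rot: [-0.66, 0.751, 0.0, -0.0]
contact_force: [-0.4, 0.7, 0.1]
gripper_width: 42.8
```

```bash
python3 - <<'E'
from h import *
import cv2
print(st()[0],rel([534,101.5,265],83))
p=get_image("wrist")
for l in ["pull_grip","hook_mouth","hook_inside","door_pivot"]:
    print(l,[(np.round(q["xyz"],1),round(q["confidence"],2)) for q in nets.pinpoint(p,l)[:2]])
print(proj(p,[[534,101.5,200],[534,101.5,151]]))
cv2.imwrite("pics/w1.png",p["frame"])
p=get_image("side");cv2.imwrite("pics/s1.png",cv2.resize(p["frame"][80:280,200:400],(800,800))[:600])
E
```

```text
[533.20777363 102.52773346 263.74659121] (array([ 0.09, -0.09, -0.13]), array([ 0.   , -0.   , -0.006]))
pull_grip [(array([534.7, 102.3, 175. ]), 0.96)]
hook_mouth [(array([596.3,  77.2, 172.3]), 0.8), (array([536.6, 102.8, 173.6]), 0.53)]
hook_inside [(array([617.3,  69.1, 147.8]), 0.67)]
door_pivot []
[[274.45517802 234.75801055]
 [274.2707454  214.26498098]]
```

View pics/w1.png

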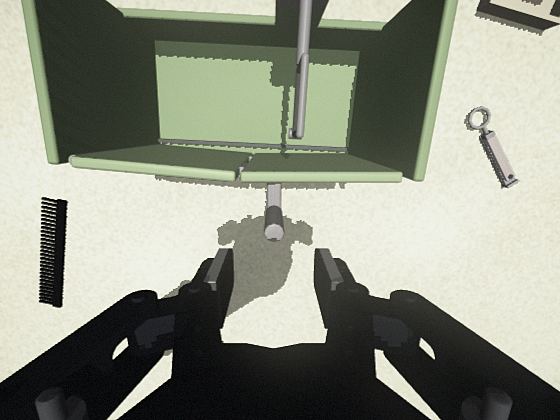

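View pics/s1.png

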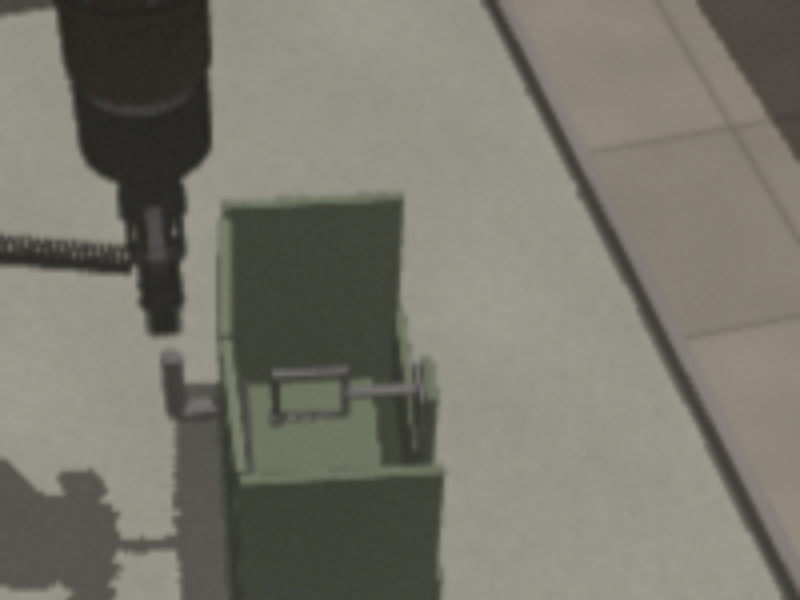

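Emit:
apply_moves([
  {"hand":0.5,"xyz":[0.05,-0.1,3],"delta_rot":[0,0,0]},
  {"hand":0.5,"xyz":[0.05,-0.1,6],"delta_rot":[0,0,0]},
  {"hand":0.5,"xyz":[0.05,-0.1,8.2],"delta_rot":[0,0,0]},
  {"hand":0.5,"xyz":[0.05,-0.1,8.2],"delta_rot":[0,0,0]},
  {"hand":0,"xyz":[0.05,-0.1,8.2],"delta_rot":[0,0,0]},
  {"hand":0,"xyz":[0.05,-0.1,8.2],"delta_rot":[0,0,0]},
  {"hand":0,"xyz":[0.05,-0.1,8.2],"delta_rot":[0,0,0]},
  {"hand":0,"xyz":[0.05,-0.1,8.2],"delta_rot":[0,0,0]},
  {"hand":0,"xyz":[0.05,-0.1,8.2],"delta_rot":[0,0,0]},
])

```text
clock: 5.63
position: [534.7, 102.2, 184.0]
ee_rot: [-0.661, 0.75, -0.001, 0.001]
contact_force: [1.7, -4.8, -0.3]
gripper_width: 12.8
```

```bash
cat >> h.py <<'E'
V=np.array([638.5,109.5,-0.1807])
def loc(t):return np.array([-60-90*np.sin(t)-36*np.cos(t),115-140*np.cos(t)-36*np.sin(t)])
def tf(l,v=V):
    c,s=np.cos(v[2]),np.sin(v[2]);return np.array(l)@np.array([[c,s],[-s,c]])+v[:2]
def path(t0,ts):
    p,r,s=st()
    for t in ts:
        d=np.r_[tf(loc(t))-tf(loc(t0)),0]
        print(round(t,2),np.round(r.inv().apply(d)/10,2),"rz",round(-(t-t0),2))
E
python3 - <<'E'
from h import *
path(.06,np.arange(.15,.86,.1))
E
```

```text
0.15 [ 0.15  0.78 -0.  ] rz -0.09
0.25 [ 0.18  1.59 -0.  ] rz -0.19
0.35 [ 0.07  2.34 -0.01] rz -0.29
0.45 [-0.19  3.02 -0.01] rz -0.39
0.55 [-0.58  3.61 -0.01] rz -0.49
0.65 [-1.1   4.12 -0.01] rz -0.59
0.75 [-1.75  4.55 -0.01] rz -0.69
0.85 [-2.52  4.87 -0.02] rz -0.79
```

Emit:
apply_moves([
  {"hand":0,"xyz":[0.15,0.78,0],"delta_rot":[0,0,-0.09]},
  {"hand":0,"xyz":[0.18,1.59,0],"delta_rot":[0,0,-0.19]},
  {"hand":0,"xyz":[0.07,2.34,0],"delta_rot":[0,0,-0.29]},
  {"hand":0,"xyz":[-0.19,3.02,0],"delta_rot":[0,0,-0.39]},
  {"hand":0,"xyz":[-0.58,3.61,0],"delta_rot":[0,0,-0.49]},
  {"hand":0,"xyz":[-1.1,4.12,0],"delta_rot":[0,0,-0.59]},
  {"hand":0,"xyz":[-1.75,4.55,0],"delta_rot":[0,0,-0.69]},
  {"hand":0,"xyz":[-2.52,4.87,0],"delta_rot":[0,0,-0.79]},
])

```text
clock: 6.3
position: [487.8, 132.9, 184.0]
ee_rot: [0.9, -0.435, 0.0, 0.001]
contact_force: [-2.1, -4.7, 1.6]
gripper_width: 12.3
```

```bash
python3 - <<'E'
from h import *
p,r,s=st()
from scipy.optimize import minimize_scalar
m=minimize_scalar(lambda t:np.sum((tf(loc(t))-p[:2])**2),bounds=(0,1.5),method="bounded");print(m.x,m.fun**.5,s["contact_force"],s["joints"])
path(.85,np.arange(.95,1.5,.1))
E
```

```text
0.8579806407577673 0.8316128973081669 [-2.11399277 -4.65610013  1.59896342] [ 0.5882811   0.24865437 -0.38184286  0.00173015 -0.94146705  1.65130329]
0.95 [-0.78 -0.47 -0.  ] rz -0.1
1.05 [-1.57 -1.09 -0.  ] rz -0.2
1.15 [-2.35 -1.85 -0.01] rz -0.3
1.25 [-3.12 -2.74 -0.01] rz -0.4
1.35 [-3.86 -3.75 -0.01] rz -0.5
1.45 [-4.58 -4.87 -0.01] rz -0.6
```

Emit:
apply_moves([
  {"hand":0,"xyz":[-0.78,-0.47,0],"delta_rot":[0,0,-0.1]},
  {"hand":0,"xyz":[-1.57,-1.09,0],"delta_rot":[0,0,-0.2]},
  {"hand":0,"xyz":[-2.35,-1.85,0],"delta_rot":[0,0,-0.3]},
  {"hand":0,"xyz":[-3.12,-2.74,0],"delta_rot":[0,0,-0.4]},
  {"hand":0,"xyz":[-3.86,-3.75,0],"delta_rot":[0,0,-0.5]},
  {"hand":0,"xyz":[-4.15,-4.2,0],"delta_rot":[0,0,-0.54]},
  {"hand":0,"xyz":[-4.15,-4.2,0],"delta_rot":[0,0,-0.54]},
])

```text
clock: 6.88
position: [495.3, 192.3, 184.0]
ee_rot: [0.984, -0.18, -0.001, 0.001]
contact_force: [-5.4, -3.8, 4.9]
gripper_width: 12.7
```

```bash
python3 - <<'E'
from h import *
import cv2
p,r,s=st()
from scipy.optimize import minimize_scalar
m=minimize_scalar(lambda t:np.sum((tf(loc(t))-p[:2])**2),bounds=(0,1.5),method="bounded");print(m.x,m.fun**.5,s["contact_force"],s["joints"])
q=get_image("top");cv2.imwrite("pics/t2.png",cv2.resize(q["frame"][130:280,150:350],(800,600)))
E
```

```text
1.3986039459999744 0.8987741422101406 [-5.3552884  -3.7815778   4.92309003] [ 6.76285394e-01  2.90885829e-01 -3.20931123e-01  1.21511005e-03
 -9.61806493e-01  2.10197709e+00]
```

View pics/t2.png

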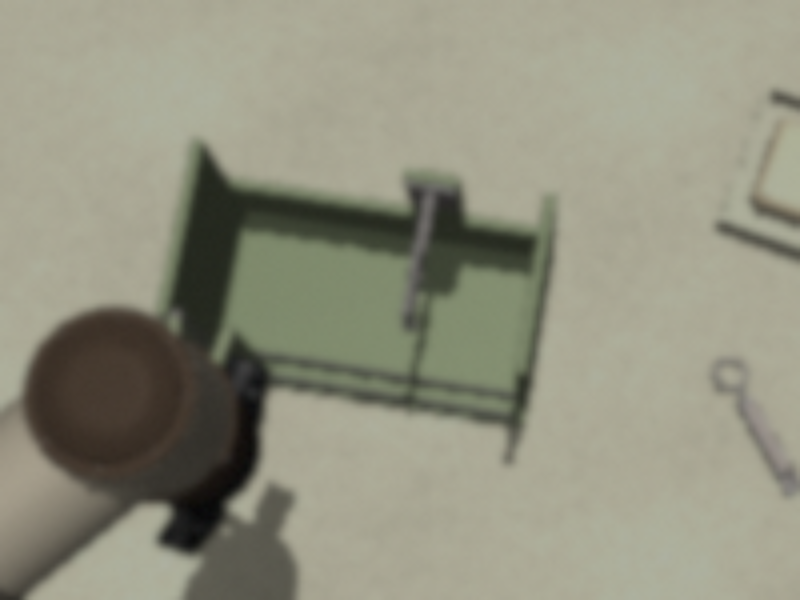

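Emit:
apply_moves([
  {"hand":0.5,"xyz":[0,0,0],"delta_rot":[0,0,0]},
  {"hand":0.5,"xyz":[0,0,0],"delta_rot":[0,0,0]},
  {"hand":0.5,"xyz":[0,0,0],"delta_rot":[0,0,0]},
  {"hand":0.5,"xyz":[0,0,-3],"delta_rot":[0,0,0]},
  {"hand":0.5,"xyz":[0,0,-6],"delta_rot":[0,0,0]},
  {"hand":0.5,"xyz":[0,0,-8],"delta_rot":[0,0,0]},
  {"hand":0.5,"xyz":[0,0,-8],"delta_rot":[0,0,0]},
])

```text
clock: 7.52
position: [498.7, 194.0, 267.7]
ee_rot: [0.983, -0.182, 0.005, -0.004]
contact_force: [0.5, 0.7, 0.5]
gripper_width: 42.7
```

```bash
python3 - <<'E'
from h import *
e=np.array([582.5,-163.5]);o=np.array([526.2,-188]);d=e-o;print(np.hypot(*d),np.degrees(np.arctan2(*d[::-1])))
for y in(-66.5,113.5):
  print(st()[2]["joints"][5],rel([522,-189,180],y))
E
```

```text
61.399837133334444 23.51716940914893
2.0995213945098894 (array([15.81, 35.01,  8.58]), array([-0.011, -0.004,  0.795]))
2.0995213945098894 (array([15.81, 35.01,  8.58]), array([-0.011, -0.004,  0.795]))
```

Emit:
apply_moves([
  {"hand":0.6,"xyz":[15.8,35.0,1.8],"delta_rot":[-0.011,-0.004,0.795]},
  {"hand":0.6,"xyz":[15.8,35.0,1.8],"delta_rot":[-0.011,-0.004,0.795]},
  {"hand":0.6,"xyz":[15.8,35.0,1.8],"delta_rot":[-0.011,-0.004,0.795]},
  {"hand":0.6,"xyz":[15.8,35.0,1.8],"delta_rot":[-0.011,-0.004,0.795]},
  {"hand":0.6,"xyz":[15.8,35.0,1.8],"delta_rot":[-0.011,-0.004,0.795]},
  {"hand":0.6,"xyz":[15.8,35.0,1.8],"delta_rot":[-0.011,-0.004,0.795]},
  {"hand":0.6,"xyz":[15.8,35.0,1.8],"delta_rot":[-0.011,-0.004,0.795]},
  {"hand":0.6,"xyz":[15.8,35.0,1.8],"delta_rot":[-0.011,-0.004,0.795]},
  {"hand":0.6,"xyz":[15.8,35.0,1.8],"delta_rot":[-0.011,-0.004,0.795]},
  {"hand":0.6,"xyz":[15.8,35.0,1.8],"delta_rot":[-0.011,-0.004,0.795]},
  {"hand":0.6,"xyz":[15.8,35.0,1.8],"delta_rot":[-0.011,-0.004,0.795]},
  {"hand":0.6,"xyz":[15.8,35.0,1.8],"delta_rot":[-0.011,-0.004,0.795]},
])

```text
clock: 8.52
position: [518.0, -191.1, 243.5]
ee_rot: [0.836, -0.549, -0.003, 0.005]
contact_force: [0.6, -0.0, -0.5]
gripper_width: 51.1
```

```bash
python3 - <<'E'
from h import *
import cv2
print(rel([522,-189,250],113.5))
p=get_image("wrist")
for l in ["clipper","clipper_eye"]:
    print(l,[(np.round(q["xyz"],1),round(q["confidence"],2)) for q in nets.pinpoint(p,l)[:2]])
m=nets.outline_of(p,"clipper")[0]["pixels"]
ys,xs=np.nonzero(m)
# back-project onto plane z=9
c=np.c_[(xs-p["cx"])/p["fx"],(ys-p["cy"])/p["fy"],np.ones(len(xs))]
d=R.from_quat(p["orientation"]).apply(c);o=p["origin"];X=o+d*((9-o[2])/d[:,2])[:,None]
mu=X[:,:2].mean(0);w,v=np.linalg.eigh(np.cov((X[:,:2]-mu).T));a=v[:,1]*np.sign(v[0,1]);u=(X[:,:2]-mu)@a
print(mu,np.degrees(np.arctan2(a[1],a[0])),u.min(),u.max())
mid=mu+a*(u.min()+u.max())/2;print("eye est",mu+a*(u.max()-14),"origin est",mu+a*(u.max()-76),mu+a*(u.min()+40))
cv2.imwrite("pics/w3.png",p["frame"])
q=get_image("top");cv2.imwrite("pics/t3.png",cv2.resize(q["frame"][130:280,150:350],(800,600)))
E
```

```text
(array([-0.03, -0.44, -0.65]), array([ 0.012,  0.   , -0.003]))
clipper []
clipper_eye [(array([ 578.7, -162.3,    3.4]), 0.84)]
[ 541.13454583 -183.54899632] 27.918304108933626 -53.68750186194062 59.88784041276346
eye est [ 581.68178027 -162.06375309] origin est [ 526.89758227 -191.09290479] [ 529.04004886 -189.95765065]
```

View pics/w3.png

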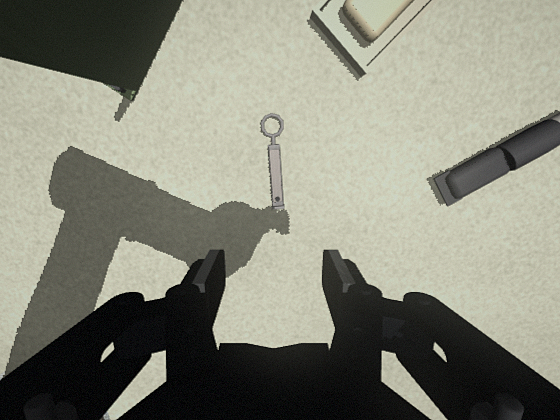

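View pics/t3.png

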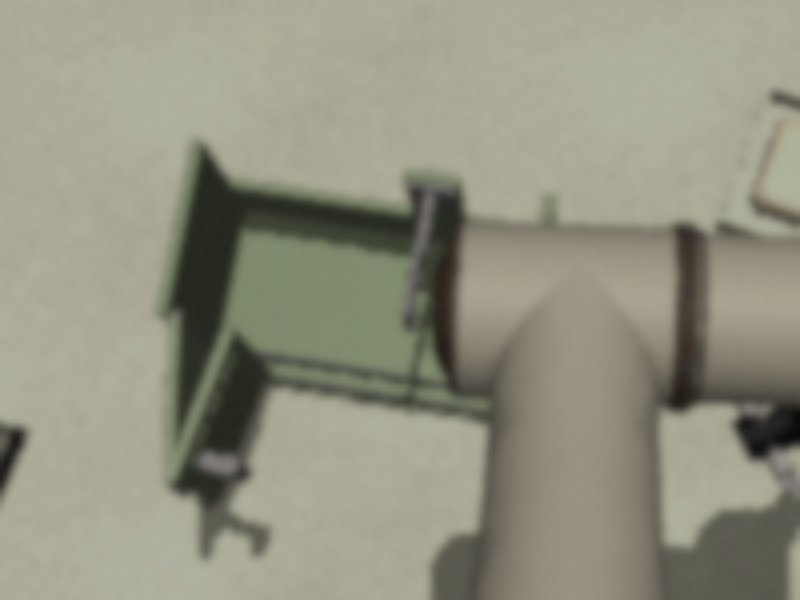

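```bash
python3 - <<'E'
from h import *
print(rel([523.5,-192,60],117))
E
```

```text
(array([ 0.43, -0.56, 18.42]), array([ 0.011, -0.   , -0.06 ]))
```

Emit:
apply_moves([
  {"hand":0.55,"xyz":[0.43,-0.56,4],"delta_rot":[0.011,0,-0.06]},
  {"hand":0.55,"xyz":[0.43,-0.56,8],"delta_rot":[0.011,0,-0.06]},
  {"hand":0.55,"xyz":[0.43,-0.56,12],"delta_rot":[0.011,0,-0.06]},
  {"hand":0.55,"xyz":[0.43,-0.56,16],"delta_rot":[0.011,0,-0.06]},
  {"hand":0.55,"xyz":[0.43,-0.56,18.4],"delta_rot":[0.011,0,-0.06]},
  {"hand":0.55,"xyz":[0.43,-0.56,18.4],"delta_rot":[0.011,0,-0.06]},
  {"hand":0.55,"xyz":[0.43,-0.56,18.4],"delta_rot":[0.011,0,-0.06]},
])

```text
clock: 9.35
position: [523.1, -192.7, 59.5]
ee_rot: [0.853, -0.523, -0.001, 0.001]
contact_force: [0.1, -0.3, 0.5]
gripper_width: 46.9
```

```bash
python3 - <<'E'
from h import *
import cv2
p,r,s=st()
print(p,rel([523.5,-192,25],117),r.as_matrix()[:,2])
p=get_image("wrist");cv2.imwrite("pics/w4.png",p["frame"])
for l in ["clipper","clipper_eye"]:
    print(l,[(np.round(q["xyz"],1),round(q["confidence"],2)) for q in nets.pinpoint(p,l)[:2]])
print(proj(p,[[523.5,-192,12],[582,-162,6]]))
E
```

```text
[ 523.14905971 -192.67988126   59.47805406] (array([-0.04, -0.07,  3.45]), array([ 0.002,  0.001, -0.   ])) [-2.46736180e-03 -6.52111954e-04 -9.99996743e-01]
clipper [(array([ 528.3, -191.1,   -1.8]), 0.81)]
clipper_eye [(array([ 580.1, -162.6,    4.2]), 0.75)]
[[271.86962279 244.00254431]
 [271.45489483 134.56059313]]
```

View pics/w4.png

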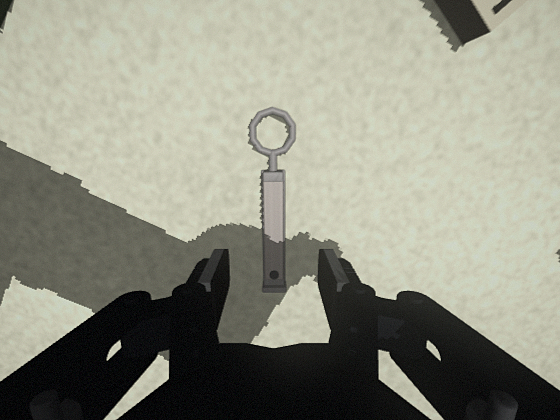

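Emit:
apply_moves([
  {"hand":0.55,"xyz":[0,-0.1,2],"delta_rot":[0,0,0]},
  {"hand":0.55,"xyz":[0,-0.2,3.4],"delta_rot":[0,0,0]},
  {"hand":0.55,"xyz":[0,-0.2,3.4],"delta_rot":[0,0,0]},
  {"hand":0.55,"xyz":[0,-0.2,3.4],"delta_rot":[0,0,0]},
])

```text
clock: 9.83
position: [525.7, -192.5, 27.3]
ee_rot: [0.852, -0.523, 0.001, -0.0]
contact_force: [0.2, -0.8, 1.4]
gripper_width: 46.8
```

Emit:
apply_moves([
  {"hand":0.55,"xyz":[0,0,0.25],"delta_rot":[0,0,0]},
  {"hand":0.55,"xyz":[0,0,0.25],"delta_rot":[0,0,0]},
  {"hand":0,"xyz":[0,0,0.25],"delta_rot":[0,0,0]},
  {"hand":0,"xyz":[0,0,0.25],"delta_rot":[0,0,0]},
  {"hand":0,"xyz":[0,0,0.25],"delta_rot":[0,0,0]},
  {"hand":0,"xyz":[0,0,0.25],"delta_rot":[0,0,0]},
  {"hand":0,"xyz":[0,0,0.25],"delta_rot":[0,0,0]},
  {"hand":0,"xyz":[0,0,0.25],"delta_rot":[0,0,0]},
])

```text
clock: 10.5
position: [525.3, -192.5, 24.2]
ee_rot: [0.852, -0.523, 0.0, 0.0]
contact_force: [-2.1, 1.7, 5.8]
gripper_width: 13.9
```

Emit:
apply_moves([
  {"hand":0,"xyz":[0,0,-1],"delta_rot":[0,0,0]},
  {"hand":0,"xyz":[0,0,-3],"delta_rot":[0,0,0]},
  {"hand":0,"xyz":[0,0,-6],"delta_rot":[0,0,0]},
  {"hand":0,"xyz":[0,0,-9],"delta_rot":[0,0,0]},
  {"hand":0,"xyz":[0,0,-12],"delta_rot":[0,0,0]},
  {"hand":0,"xyz":[0,0,-15],"delta_rot":[0,0,0]},
  {"hand":0,"xyz":[0,0,-16.6],"delta_rot":[0,0,0]},
  {"hand":0,"xyz":[0,0,-16.6],"delta_rot":[0,0,0]},
])

```text
clock: 11.17
position: [527.1, -192.9, 194.6]
ee_rot: [0.852, -0.523, 0.004, -0.002]
contact_force: [0.2, -0.1, 0.0]
gripper_width: 14.0
```

```bash
python3 - <<'E'
from h import *
import cv2
p0,r,s=st()
p=get_image("wrist");cv2.imwrite("pics/w5.png",p["frame"])
for l in ["clipper","clipper_eye"]:
  for q in nets.pinpoint(p,l)[:1]: print(l,q["xyz"],q["confidence"],"tool",r.inv().apply(q["xyz"]-p0))
print(p0)
for dy in (-58,-62,-66): print(dy,proj(p,p0+r.apply([0,dy,18])))
c=tf([-79-64,-40]);print(c,rel([*c,190],79.65))
E
```

```text
clipper [532.6, -193.0, 167.9] 0.72 tool [ 2.42539616 -4.60841044 26.72307694]
[ 527.14844566 -192.86817642  194.57407004]
-58 [[272.27238608 154.55483702]]
-62 [[272.26330564 145.85640055]]
-66 [[272.25407803 137.01698549]]
[490.63957846  95.85098023] (array([-27.21, -10.02,  -0.1 ]), array([0.002, 0.001, 0.649]))
```

View pics/w5.png

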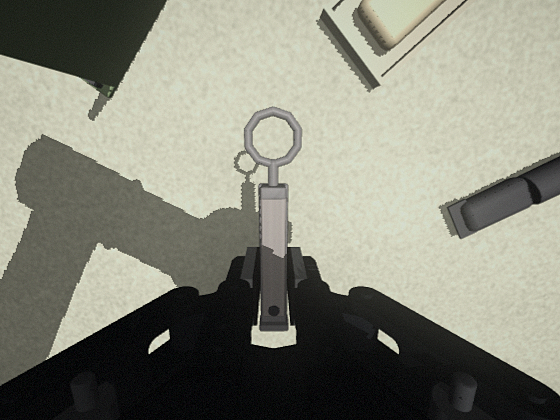

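Emit:
apply_moves([
  {"hand":0,"xyz":[0,0,-4],"delta_rot":[0,0,0]},
  {"hand":0,"xyz":[-3,-1,-6],"delta_rot":[0,0,0.1]},
  {"hand":0,"xyz":[-6.5,-2.3,-6],"delta_rot":[0,0,0.2]},
  {"hand":0,"xyz":[-10,-3.7,-6],"delta_rot":[0,0,0.3]},
  {"hand":0,"xyz":[-13.5,-5,-6],"delta_rot":[0,0,0.4]},
  {"hand":0,"xyz":[-17,-6.3,-6],"delta_rot":[0,0,0.5]},
  {"hand":0,"xyz":[-20.5,-7.5,-6],"delta_rot":[0,0,0.6]},
  {"hand":0,"xyz":[-24,-8.9,-6],"delta_rot":[0,0,0.65]},
  {"hand":0,"xyz":[-26.5,-9.8,-6],"delta_rot":[0,0,0.65]},
  {"hand":0,"xyz":[-27.2,-10,-6],"delta_rot":[0,0,0.65]},
  {"hand":0,"xyz":[-27.2,-10,-6],"delta_rot":[0,0,0.65]},
  {"hand":0,"xyz":[-27.2,-10,-6],"delta_rot":[0,0,0.65]},
])

```text
clock: 12.32
position: [490.7, 95.1, 248.2]
ee_rot: [-0.641, 0.768, 0.0, -0.002]
contact_force: [0.4, 0.5, 0.0]
gripper_width: 14.4
```

```bash
python3 - <<'E'
from h import *
import cv2
p0,r,s=st()
p=get_image("wrist");cv2.imwrite("pics/w6.png",p["frame"])
for l in ["hook_mouth","hook_inside","door_pivot","pull_grip"]:
  for q in nets.pinpoint(p,l)[:1]: print(l,q["xyz"],q["confidence"])
print(p0)
w=lambda x,y,z:[*tf([x,y]),z]
for z in(183,180,172,150): print(z,proj(p,w(-35,-40,z)),w(-35,-40,z))
print(proj(p,[w(-35,-40,193),w(10,-40,193),w(-60,-119,190),w(-60,119,190)]))
c=tf([-145,-40]);print(c,rel([*c,190],79.65))
E
```

```text
hook_mouth [594.0, 77.5, 172.5] 0.79
hook_inside [621.5, 71.8, 151.1] 0.82
door_pivot [599.1, 234.4, 99.1] 0.79
pull_grip [493.8, 190.2, 173.9] 0.58
[490.65462732  95.12028477 248.16424216]
183 [[271.74285055  60.40002083]] [np.float64(596.8811366093743), np.float64(76.44141246101961), 183]
180 [[271.761745    61.54610447]] [np.float64(596.8811366093743), np.float64(76.44141246101961), 180]
172 [[271.80914699  64.42137489]] [np.float64(596.8811366093743), np.float64(76.44141246101961), 172]
150 [[271.92068184  71.18676186]] [np.float64(596.8811366093743), np.float64(76.44141246101961), 150]
[[271.67490043  56.27835935]
 [271.58622409 -42.76579743]
 [407.85742427 105.37459731]
 [ -2.72409445 105.12794781]]
[488.67214219  96.21041667] (array([-0.15,  0.29,  5.91]), array([ 0.001, -0.001, -0.002]))
```

View pics/w6.png

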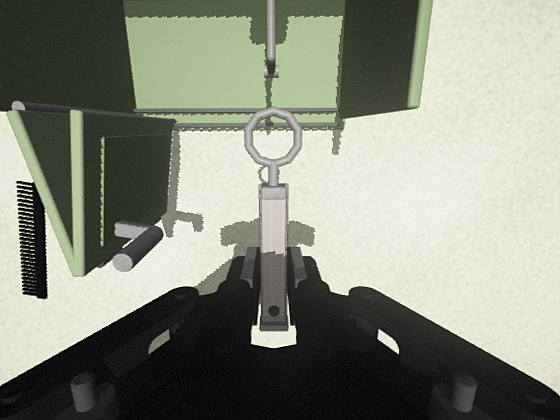

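Emit:
apply_moves([
  {"hand":0,"xyz":[-0.1,0.2,3],"delta_rot":[0,0,0]},
  {"hand":0,"xyz":[-0.1,0.2,5.5],"delta_rot":[0,0,0]},
  {"hand":0,"xyz":[-0.1,0.2,5.8],"delta_rot":[0,0,0]},
  {"hand":0,"xyz":[-0.1,0.2,5.8],"delta_rot":[0,0,0]},
  {"hand":0,"xyz":[-0.1,0.2,5.8],"delta_rot":[0,0,0]},
])

```text
clock: 12.98
position: [490.3, 96.6, 192.4]
ee_rot: [-0.64, 0.768, -0.001, 0.0]
contact_force: [0.4, -0.2, -0.4]
gripper_width: 13.8
```

```bash
python3 - <<'E'
from h import *
import cv2
p0,r,s=st()
q=get_image("side");cv2.imwrite("pics/s7.png",cv2.resize(q["frame"][120:240,210:370],(800,600),interpolation=cv2.INTER_CUBIC))
for l in ["clipper_eye","hook_mouth","hook_inside"]:
  for k in nets.pinpoint(q,l)[:1]: print(l,k["xyz"],k["confidence"])
p=get_image("wrist");cv2.imwrite("pics/w7.png",p["frame"])
for l in ["clipper_eye","hook_mouth","hook_inside"]:
  for k in nets.pinpoint(p,l)[:1]: print(l,k["xyz"],k["confidence"])
print(p0,"eye",p0+r.apply([0,-66.4,18]))
w=lambda x,y,z:[*tf([x,y]),z]
for z in(193,180,172,150): print(z,proj(p,w(-35,-40,z)),(proj(q,w(-35,-40,z))-[210,120])*5)
print("eye",proj(p,p0+r.apply([0,-66.4,18])),(proj(q,p0+r.apply([0,-66.4,18]))-[210,120])*5)
c=tf([-145,-40]);print(rel([*c,190],79.65))
E
```

```text
clipper_eye [551.5, 83.9, 173.9] 0.65
hook_mouth [597.1, 73.3, 174.0] 0.64
hook_inside [622.2, 74.7, 151.5] 0.68
hook_mouth [593.1, 77.9, 173.1] 0.67
[490.31746239  96.579336   192.42753785] eye [555.65881787  84.62331488 174.52444253]
193 [[275.78058291  17.76015314]] [[291.10428155 259.7104358 ]]
180 [[275.58117902  29.64670175]] [[291.63386316 277.02343342]]
172 [[275.47821289  35.78455495]] [[291.95524186 287.52989482]]
150 [[275.25075304  49.34353097]] [[292.82178187 315.85868252]]
eye [[273.9563014  136.07668315]] [[209.93527072 287.61988955]]
(array([0.08, 0.07, 0.18]), array([-0.001,  0.   ,  0.   ]))
```

View pics/w7.png

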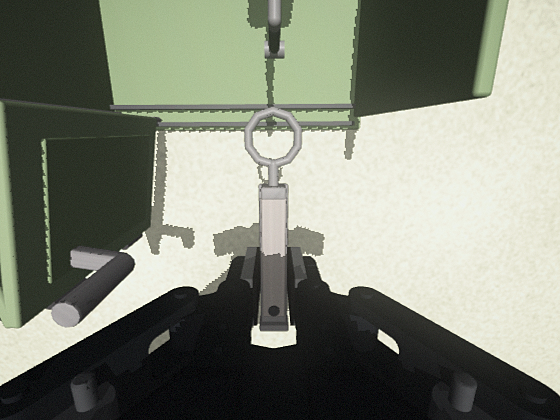

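View pics/s7.png

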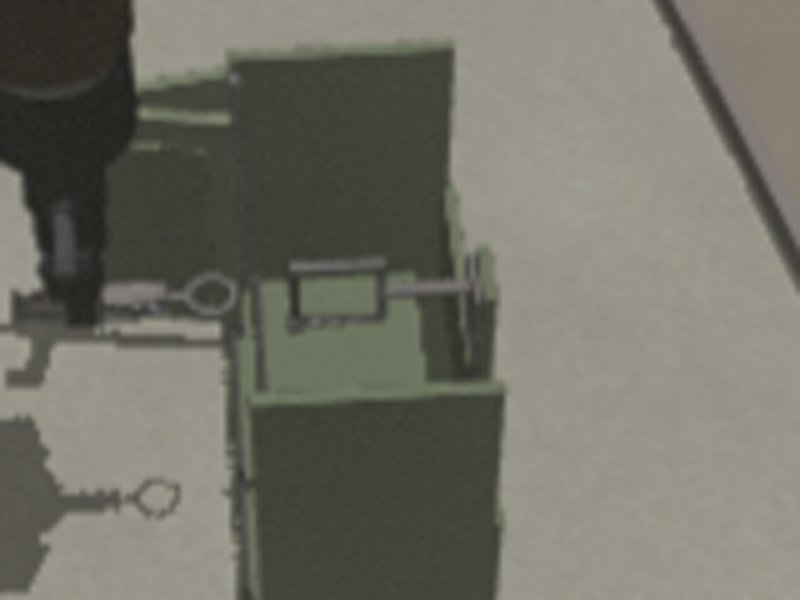

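Emit:
apply_moves([
  {"hand":0,"xyz":[0.08,-0.5,0.2],"delta_rot":[0,0,0]},
  {"hand":0,"xyz":[0.08,-1.2,0.2],"delta_rot":[0,0,0]},
  {"hand":0,"xyz":[0.08,-1.8,0.2],"delta_rot":[0,0,0]},
  {"hand":0,"xyz":[0.08,-2.2,0.2],"delta_rot":[0,0,0]},
  {"hand":0,"xyz":[0.08,-2.5,0.2],"delta_rot":[0,0,0]},
  {"hand":0,"xyz":[0.08,-2.5,0.2],"delta_rot":[0,0,0]},
])

```text
clock: 13.88
position: [514.6, 91.4, 189.1]
ee_rot: [-0.64, 0.768, -0.0, -0.0]
contact_force: [0.5, -0.8, 0.5]
gripper_width: 14.0
```

```bash
python3 - <<'E'
from h import *
import cv2
p0,r,s=st()
p=get_image("wrist");q=get_image("side")
a=cv2.resize(p["frame"][0:210,170:380],(600,600));b=cv2.resize(q["frame"][150:210,240:300],(600,600),interpolation=cv2.INTER_CUBIC)
cv2.imwrite("pics/a8.png",cv2.resize(np.hstack([a,b]),(800,400)))
e=p0+r.apply([0,-66.4,18]);c,sn=np.cos(V[2]),np.sin(V[2]);d=e[:2]-V[:2]
print(p0,"eye local",c*d[0]+sn*d[1],-sn*d[0]+c*d[1],e[2])
E
```

```text
[514.57432048  91.36669969 189.08001082] eye local -52.253537113137114 -40.16546781543165 171.06356514602632
```

View pics/a8.png

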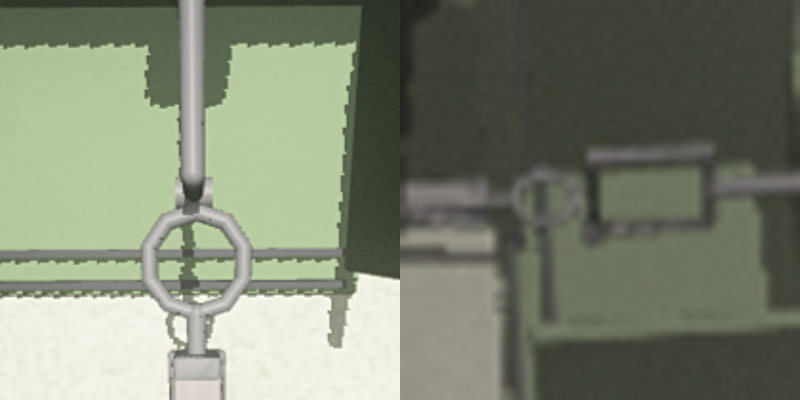

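Emit:
apply_moves([
  {"hand":0,"xyz":[0,-0.4,0],"delta_rot":[0,0,0]},
  {"hand":0,"xyz":[0,-0.8,0],"delta_rot":[0,0,0]},
  {"hand":0,"xyz":[0,-1.2,0],"delta_rot":[0,0,0]},
  {"hand":0,"xyz":[0,-1.6,0],"delta_rot":[0,0,0]},
  {"hand":0,"xyz":[0,-2.0,0],"delta_rot":[0,0,0]},
  {"hand":0,"xyz":[0,-2.4,0],"delta_rot":[0,0,0]},
])

```text
clock: 14.48
position: [537.7, 87.1, 189.2]
ee_rot: [-0.64, 0.768, 0.0, -0.0]
contact_force: [-2.6, -0.9, 0.3]
gripper_width: 13.6
```

```bash
cat > look.py <<'E'
from h import *
import cv2,sys
p0,r,s=st()
p=get_image("wrist");q=get_image("side")
a=cv2.resize(p["frame"][0:210,170:380],(600,600));b=cv2.resize(q["frame"][150:210,240:300],(600,600),interpolation=cv2.INTER_CUBIC)
cv2.imwrite(sys.argv[1],cv2.resize(np.hstack([a,b]),(800,400)))
e=p0+r.apply([0,-66.4,18]);c,sn=np.cos(V[2]),np.sin(V[2]);d=e[:2]-V[:2]
print(p0,"eye local",c*d[0]+sn*d[1],-sn*d[0]+c*d[1],e[2],s["contact_force"])
E
python3 look.py pics/a9.png
```

```text
[537.68167024  87.05583347 189.22008269] eye local -28.754844706177224 -40.21850490821761 171.1771688458749 [-2.57447665 -0.90094776  0.34985984]
```

View pics/a9.png

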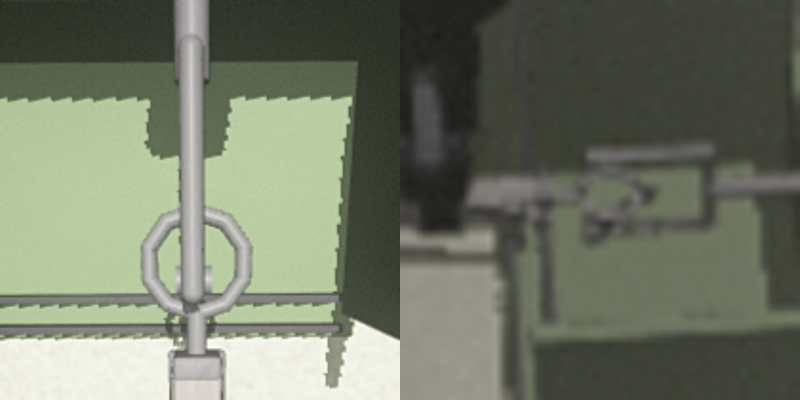

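Emit:
apply_moves([
  {"hand":0,"xyz":[0,-0.4,0],"delta_rot":[0,0,0]},
  {"hand":0,"xyz":[0,-0.8,0],"delta_rot":[0,0,0]},
  {"hand":0,"xyz":[0,-1.1,0],"delta_rot":[0,0,0]},
  {"hand":0,"xyz":[0,-1.1,0],"delta_rot":[0,0,0]},
  {"hand":0,"xyz":[0,-1.1,0],"delta_rot":[0,0,0]},
])

```text
clock: 15.0
position: [548.7, 85.3, 189.4]
ee_rot: [-0.64, 0.768, -0.0, 0.0]
contact_force: [-0.7, 0.5, 0.4]
gripper_width: 13.9
```

```bash
python3 look.py pics/a10.png
```

```text
[548.68347968  85.32827712 189.39720974] eye local -17.60275402429653 -39.92708294077177 171.42411174097674 [-0.65846615  0.49484089  0.44612968]
```

View pics/a10.png

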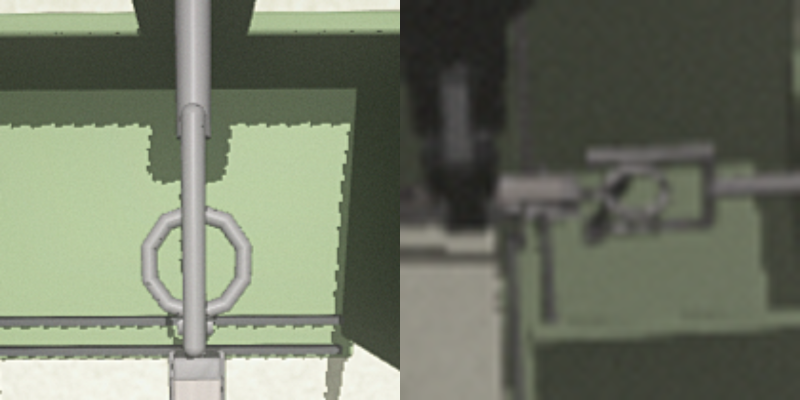

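Emit:
apply_moves([
  {"hand":0,"xyz":[0,0.4,0],"delta_rot":[0,0,0]},
  {"hand":0,"xyz":[0,0.8,0],"delta_rot":[0,0,0]},
  {"hand":0,"xyz":[0,1.2,0],"delta_rot":[0,0,0]},
  {"hand":0,"xyz":[0,1.5,0],"delta_rot":[0,0,0]},
  {"hand":0,"xyz":[0,1.5,0],"delta_rot":[0,0,0]},
])

```text
clock: 15.52
position: [532.7, 87.9, 189.4]
ee_rot: [-0.641, 0.768, 0.0, -0.0]
contact_force: [-0.2, 0.5, -0.7]
gripper_width: 13.8
```

```bash
python3 look.py pics/a11.png
```

```text
[532.73072945  87.92752975 189.36368517] eye local -33.77740292111983 -40.2194036560024 171.33707656022713 [-0.24962358  0.50798555 -0.71257022]
```

View pics/a11.png

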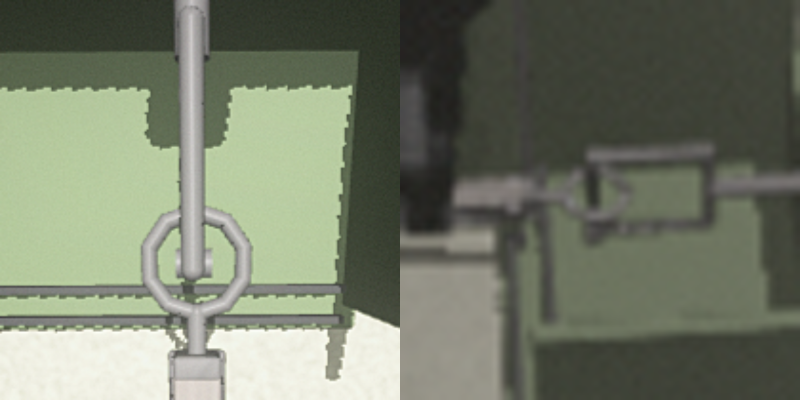

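Emit:
apply_moves([
  {"hand":0,"xyz":[0,-0.3,0.6],"delta_rot":[0,0,0]},
  {"hand":0,"xyz":[0,-0.3,1.1],"delta_rot":[0,0,0]},
  {"hand":0,"xyz":[0,-0.3,1.2],"delta_rot":[0,0,0]},
  {"hand":0,"xyz":[0,-0.3,1.2],"delta_rot":[0,0,0]},
  {"hand":0.15,"xyz":[0,-0.3,1.2],"delta_rot":[0,0,0]},
  {"hand":0.3,"xyz":[0,-0.3,1.2],"delta_rot":[0,0,0]},
  {"hand":0.6,"xyz":[0,-0.3,1.2],"delta_rot":[0,0,0]},
  {"hand":0.6,"xyz":[0,-0.3,1.2],"delta_rot":[0,0,0]},
  {"hand":0.6,"xyz":[0,-0.3,1.2],"delta_rot":[0,0,0]},
  {"hand":0.6,"xyz":[0,-0.3,1.2],"delta_rot":[0,0,0]},
])

```text
clock: 16.45
position: [536.5, 87.4, 177.5]
ee_rot: [-0.64, 0.768, -0.0, -0.0]
contact_force: [-0.8, 0.5, -0.5]
gripper_width: 51.6
```

```bash
python3 look.py pics/a12.png
```

```text
[536.53035512  87.40278453 177.50227593] eye local -29.935693538223745 -40.072358088415676 159.51121773280371 [-0.78792007  0.51759535 -0.46582668]
```

View pics/a12.png

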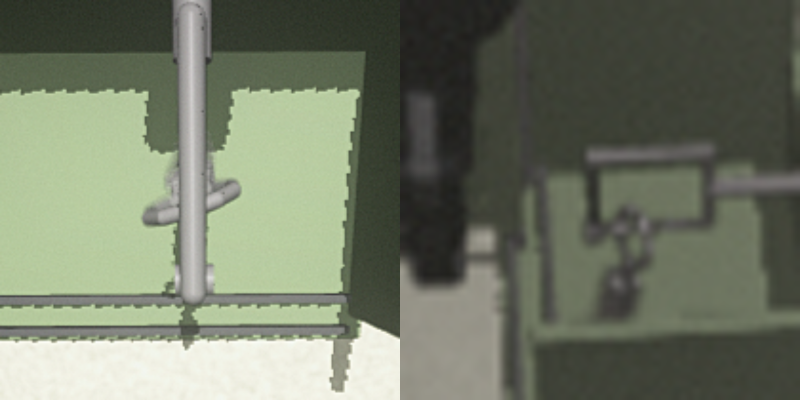

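It hangs, swaying. Back off outward and up, and let it settle.

Emit:
apply_moves([
  {"hand":0.6,"xyz":[0,1.5,-2],"delta_rot":[0,0,0]},
  {"hand":0.6,"xyz":[0,2,-5],"delta_rot":[0,0,0]},
  {"hand":0.6,"xyz":[0,3,-9],"delta_rot":[0,0,0]},
  {"hand":0.6,"xyz":[0,5,-12],"delta_rot":[0,0,0]},
  {"hand":0.6,"xyz":[0,8,-14],"delta_rot":[0,0,0]},
  {"hand":0.6,"xyz":[0,10,-15],"delta_rot":[0,0,0]},
  {"hand":0.6,"xyz":[0,10,-15],"delta_rot":[0,0,0]},
  {"hand":0.6,"xyz":[0,10,-15],"delta_rot":[0,0,0]},
  {"hand":0.6,"xyz":[0,10,-15],"delta_rot":[0,0,0]},
  {"hand":0.6,"xyz":[0,10,-15],"delta_rot":[0,0,0]},
  {"hand":0.6,"xyz":[0,10,-15],"delta_rot":[0,0,0]},
  {"hand":0.6,"xyz":[0,10,-15],"delta_rot":[0,0,0]},
])

```text
clock: 17.55
position: [438.5, 105.2, 326.4]
ee_rot: [-0.64, 0.768, 0.0, -0.001]
contact_force: [-0.5, -1.0, 0.0]
gripper_width: 51.2
```

Emit:
apply_moves([
  {"hand":0.6,"xyz":[0,0,0],"delta_rot":[0,0,0]},
  {"hand":0.6,"xyz":[0,0,0],"delta_rot":[0,0,0]},
  {"hand":0.6,"xyz":[0,0,0],"delta_rot":[0,0,0]},
  {"hand":0.6,"xyz":[0,0,0],"delta_rot":[0,0,0]},
  {"hand":0.6,"xyz":[0,0,0],"delta_rot":[0,0,0]},
  {"hand":0.6,"xyz":[0,0,0],"delta_rot":[0,0,0]},
  {"hand":0.6,"xyz":[0,0,0],"delta_rot":[0,0,0]},
  {"hand":0.6,"xyz":[0,0,0],"delta_rot":[0,0,0]},
  {"hand":0.6,"xyz":[0,0,0],"delta_rot":[0,0,0]},
  {"hand":0.6,"xyz":[0,0,0],"delta_rot":[0,0,0]},
  {"hand":0.6,"xyz":[0,0,0],"delta_rot":[0,0,0]},
  {"hand":0.6,"xyz":[0,0,0],"delta_rot":[0,0,0]},
])

```text
clock: 18.55
position: [438.1, 105.4, 327.4]
ee_rot: [-0.64, 0.768, -0.0, -0.0]
contact_force: [-0.3, -0.0, -0.9]
gripper_width: 51.0
```

Emit:
apply_moves([
  {"hand":0.6,"xyz":[0,0,0],"delta_rot":[0,0,0]},
  {"hand":0.6,"xyz":[0,0,0],"delta_rot":[0,0,0]},
  {"hand":0.6,"xyz":[0,0,0],"delta_rot":[0,0,0]},
  {"hand":0.6,"xyz":[0,0,0],"delta_rot":[0,0,0]},
  {"hand":0.6,"xyz":[0,0,0],"delta_rot":[0,0,0]},
  {"hand":0.6,"xyz":[0,0,0],"delta_rot":[0,0,0]},
  {"hand":0.6,"xyz":[0,0,0],"delta_rot":[0,0,0]},
  {"hand":0.6,"xyz":[0,0,0],"delta_rot":[0,0,0]},
  {"hand":0.6,"xyz":[0,0,0],"delta_rot":[0,0,0]},
  {"hand":0.6,"xyz":[0,0,0],"delta_rot":[0,0,0]},
  {"hand":0.6,"xyz":[0,0,0],"delta_rot":[0,0,0]},
  {"hand":0.6,"xyz":[0,0,0],"delta_rot":[0,0,0]},
])

```text
clock: 19.55
position: [438.1, 105.4, 327.3]
ee_rot: [-0.64, 0.768, -0.0, -0.0]
contact_force: [0.0, -0.3, 0.4]
gripper_width: 51.1
```

```bash
python3 - <<'E'
from h import *
import cv2
t=[]
for k in range(2):
  q=get_image("side");t.append(cv2.resize(q["frame"][140:230,240:330],(400,400),interpolation=cv2.INTER_CUBIC))
  for l in ["clipper_eye","clipper","hook_inside","pull_grip","soap_dish","tube","comb"]:
    for z in nets.pinpoint(q,l)[:1]: print(l,np.round(z["xyz"],1),z["confidence"])
cv2.imwrite("pics/f1.png",np.hstack(t))
w=get_image("wrist");cv2.imwrite("pics/f2.png",w["frame"])
print(st()[2]["clock"],tf([-12.5,-40]),tf(loc(1.4)))
E
```

```text
clipper_eye [598.5  73.5 143.9] 0.43
clipper [607.6  77.2  81.4] 0.47
hook_inside [621.8  72.9 154. ] 0.71
pull_grip [495.1 189.5 167.9] 0.71
soap_dish [ 744.7 -218.1    1.4] 0.78
tube [ 654.7 -423.8   -1.5] 0.79
comb [4.704e+02 4.274e+02 1.000e-01] 0.62
clipper_eye [599.6  75.5 142.3] 0.58
clipper [600.2  83.2  81.9] 0.63
hook_inside [620.9  74.3 154.2] 0.83
pull_grip [495.8 190.  172.4] 0.6
soap_dish [ 746.3 -218.4    0.8] 0.87
tube [ 651.5 -426.6   -3.8] 0.78
comb [471.4 426.    3.6] 0.7
20.4 [619.01479456  72.39775251] [496.22670238 192.14309761]
```

View pics/f1.png

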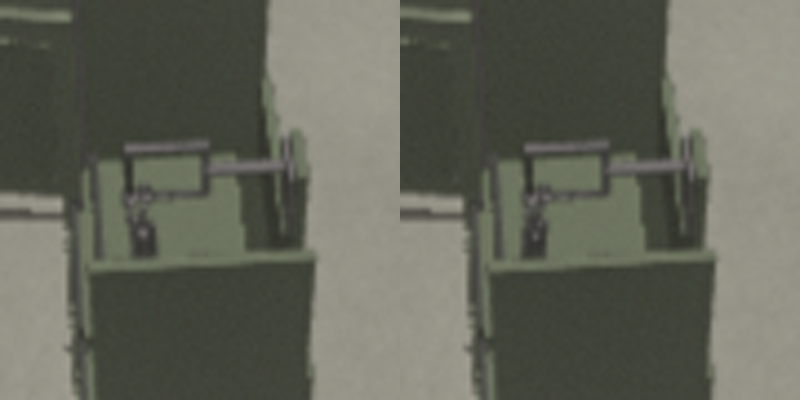

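View pics/f2.png

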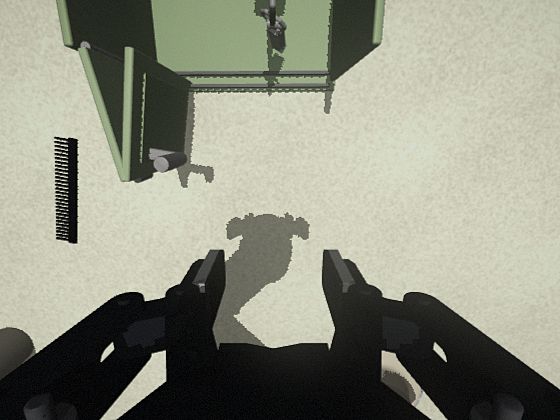

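Emit:
apply_moves([
  {"hand":0.6,"xyz":[0,0,0],"delta_rot":[0,0,0]},
  {"hand":0.6,"xyz":[0,0,0],"delta_rot":[0,0,0]},
  {"hand":0.6,"xyz":[0,0,0],"delta_rot":[0,0,0]},
  {"hand":0.6,"xyz":[0,0,0],"delta_rot":[0,0,0]},
  {"hand":0.6,"xyz":[0,0,0],"delta_rot":[0,0,0]},
  {"hand":0.6,"xyz":[0,0,0],"delta_rot":[0,0,0]},
  {"hand":0.6,"xyz":[0,0,0],"delta_rot":[0,0,0]},
  {"hand":0.6,"xyz":[0,0,0],"delta_rot":[0,0,0]},
  {"hand":0.6,"xyz":[0,0,0],"delta_rot":[0,0,0]},
  {"hand":0.6,"xyz":[0,0,0],"delta_rot":[0,0,0]},
  {"hand":0.6,"xyz":[0,0,0],"delta_rot":[0,0,0]},
  {"hand":0.6,"xyz":[0,0,0],"delta_rot":[0,0,0]},
])

```text
clock: 21.4
position: [438.1, 105.4, 327.3]
ee_rot: [-0.64, 0.768, -0.0, -0.0]
contact_force: [0.6, 0.1, 0.2]
gripper_width: 50.9
```

Emit:
apply_moves([
  {"hand":0.6,"xyz":[0,0,0],"delta_rot":[0,0,0]},
  {"hand":0.6,"xyz":[0,0,0],"delta_rot":[0,0,0]},
  {"hand":0.6,"xyz":[0,0,0],"delta_rot":[0,0,0]},
  {"hand":0.6,"xyz":[0,0,0],"delta_rot":[0,0,0]},
  {"hand":0.6,"xyz":[0,0,0],"delta_rot":[0,0,0]},
  {"hand":0.6,"xyz":[0,0,0],"delta_rot":[0,0,0]},
  {"hand":0.6,"xyz":[0,0,0],"delta_rot":[0,0,0]},
  {"hand":0.6,"xyz":[0,0,0],"delta_rot":[0,0,0]},
  {"hand":0.6,"xyz":[0,0,0],"delta_rot":[0,0,0]},
  {"hand":0.6,"xyz":[0,0,0],"delta_rot":[0,0,0]},
  {"hand":0.6,"xyz":[0,0,0],"delta_rot":[0,0,0]},
  {"hand":0.6,"xyz":[0,0,0],"delta_rot":[0,0,0]},
])

```text
clock: 22.4
position: [438.1, 105.4, 327.3]
ee_rot: [-0.64, 0.768, -0.0, -0.0]
contact_force: [-0.8, 0.9, 0.1]
gripper_width: 51.3
```

```bash
python3 - <<'E'
from h import *
import cv2
t=[]
for k in range(4):
  q=get_image("side");t.append(cv2.resize(q["frame"][160:210,250:300],(300,300),interpolation=cv2.INTER_CUBIC))
cv2.imwrite("pics/g1.png",np.vstack([np.hstack(t[:2]),np.hstack(t[2:])]))
t=[]
w=get_image("wrist");cv2.imwrite("pics/g2.png",cv2.resize(w["frame"][0:80,220:327],(800,600),interpolation=cv2.INTER_CUBIC))
for l in ["clipper_eye","clipper"]:
  for q in(w,get_image("side")):
    for z in nets.pinpoint(q,l)[:1]: print(l,np.round(z["xyz"],1),z["confidence"])
E
```

```text
clipper_eye [599.5  76.2 144.2] 0.56
clipper_eye [597.5  76.3 144.5] 0.65
clipper [611.4  74.8  79. ] 0.87
clipper [604.9  75.3  83.4] 0.41
```

View pics/g1.png

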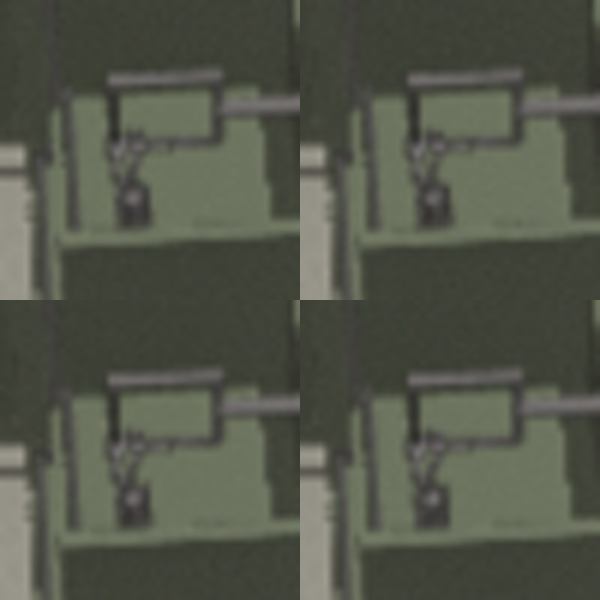

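View pics/g2.png

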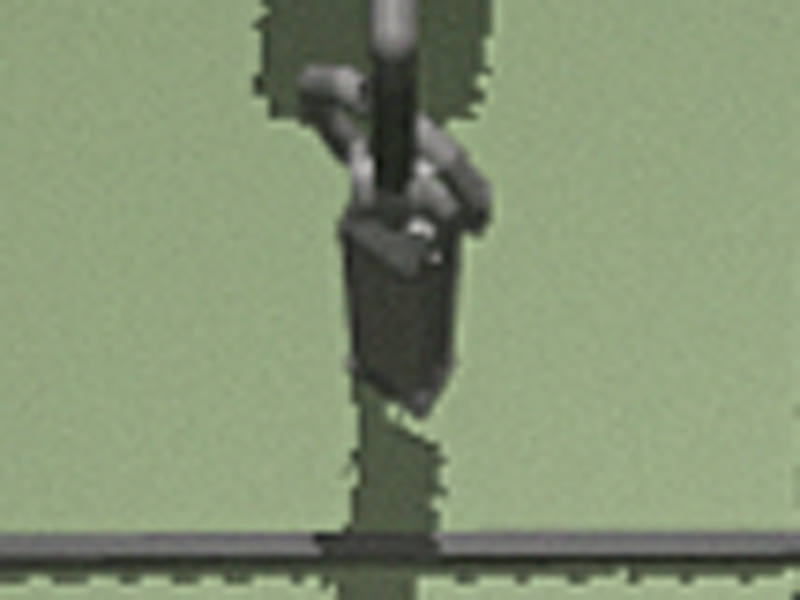

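```bash
python3 -c "
from bench import workorder;print(workorder.job_done())"
```

```text
the job is handed in; nothing more can be done
None
```

The nail clipper now hangs from the closed snap hook, and the job is handed in at about 23 s of the 67 s limit. The hand-in gives no verdict, so everything below comes from my own measurements.

- **Door:** I pulled it by the post to about 1.40 rad. In the last check the pull was still within about 3 mm of the fully folded position.
- **Hanging the clipper:** I gripped the body from above and pushed the eye in past the gate. The push force rose to about 2.6 N, then dropped as the rim passed the gate's end. I drew the eye back until the gate sprang up through it, lowered it and let go.
- **Last checks on the hook:** The clipper hangs still and close to plumb, and the gate looks shut in the side view. The gate angle is judged by eye, since the images give no direct value. The networks put the eye about 22 mm from the middle of the lower arm, where 32 mm is allowed. It has settled at the front end of the arm, by the gate's foot, rather than in the middle.
- **Bystanders and arm:** The networks put the soap dish, tube and comb within their usual error of where they started. The arm is clear of everything.

None of the final checks failed. The networks' fixes on the hanging clipper's body differed by about 6 mm between the wrist and side cameras.

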